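# Lock the cover stud of the grinder's control unit

## Task

Take the key from its wooden block, fit its blade into the slot of the stud on the grinder control unit's cover, press the stud down gently and turn it clockwise, roughly a quarter turn, just until you feel it come up against its stop; ease off so that it springs into its catch and stays locked. Do not force the stud, and do not touch the unit with the gripper. Then hang the key back in its block, upright with its collar on the wood, and leave the other things on the bench alone.

Things in the scene. Friction and masses are not known exactly. Their poses are not given: they have to be found in the camera images.
- unit: The grinder's control unit, fixed to the bench: grey case 190 (x) x 240 (y) x 70 mm high, blue control panel along its -x edge, aluminium access cover over the rest of its top. Origin: centre of its underside, z up.
- stud_top (a point): Centre of the top of the stud's head, at the unit's (35, 0) mm; 88 mm above the bench with the stud up. The steel head is round, 31 mm across, standing 18 mm above the cover, with a straight slot right across its top, 6 mm wide and 6 mm deep. The frame's x axis runs along the slot, z up; it sinks and turns with the stud. A key blade has about 0.1 rad of play either way in it.
- stud_turn (a joint): Turn of the stud in rad, clockwise from above; 0 = slot along the unit's x axis. Starts at -0.1 to 0.1. The catch is hidden, anywhere from 1.0 to 1.6, with 0.06 of play either side; a firm stop right behind it is felt as torque building up. Turning before it takes under 0.03 N m; over about 0.2 N m strains the stud.
- stud_press (a joint): How far the stud is pressed down, in m: 0 = up, 0.010 = bottomed. A spring pushes it up with about 3 N at 0 plus 1 N per mm. It can be turned past the first part of the turn only while pressed more than 0.005; about 0.007 is comfortable. Eased off short of the catch it stays at about 0.005; in the catch it springs up to about 0.0025 and is locked.
- key: The key, 110 mm long, 0.11-0.21 kg, hanging upright in its block. Origin: centre of the blade's tip, z up towards the handle. From the tip up: flat steel blade 18 mm wide (along the key's x) and 4 mm thick (along y), 0 to 16 mm; round shank 14 mm across up to 56 mm; round collar 40 mm across, 56 to 62 mm; wooden handle 40 mm (x) by 22 mm (y), 62 to 110 mm. Grip the handle across its 22 mm.
- key_collar (a point): Centre of the underside of the key's collar, 56 mm above the blade's tip.
- block: The key's block, fixed to the bench: pale wood 90 x 90 x 72 mm, with one round upright hole 26 mm across right through its middle. The key hangs in it by its collar, blade tip 16 mm above the bench. Origin: centre of its underside.
- block_hole (a point): Centre of the hole's mouth, on the block's top face, 72 mm above the bench.
- bench_block: Loose bystander: small steel block 60 x 45 x 25 mm with two holes. Origin: centre of the underside.
- parts_box: Loose bystander: clear open box 90 x 110 x 35 mm. Origin: centre of the underside.
- file_tool: Loose bystander: screwdriver-like hand tool with a wooden handle, about 200 mm long, lying flat along its own x axis.
Mind the look-alikes: they are no part of the job. What is shaped like the block but pink or purple is not meant.

How it is judged (in metres and radians):
On the way, in this order (a step that is already met when the one before it is completed fails the run):
1. the key is lifted out of its block (z of key_collar in the frame of block above 0.1 m), for 0.1 s.
2. the stud is pressed down with the key (value of joint stud_press above 0.005 m and contact force between key and unit above 2 N), for 0.1 s.
3. the stud is turned about a quarter turn and has sprung into its catch (value of joint stud_turn above 0.85 rad and value of joint stud_press below 0.0038 m), for 0.2 s.
At the end, for the whole second after the job is handed in: The stud is in its catch (turned past 0.85 rad, pressed-in depth between 1 and 3.8 mm with nothing on it), and the key hangs at rest in its block, released, upright within 0.12 rad, collar within 10 mm of the hole's mouth (all of step 3 and value of joint stud_press above 0.001 m and distance between key_collar and block_hole below 0.01 m and angle between key's own z axis and vertical below 0.12 rad and contact force between key and block above 0.3 N and linear speed of key below 0.02 m/s); the robot touches nothing.
It fails at once if the key forces the stud or the unit (contact forces of press and twist adding up to more than 45 N) (contact force between key and unit above 45 N).
It fails at once if the gripper or arm touches the unit (contact force between any of the fingers, the arm and unit above 1 N).
It fails at once if a bystander is disturbed (moved more than 20 mm) (distance of any of bench_block, parts_box, file_tool from where it was at the start of the episode above 0.02 m).
It also fails if it takes over 72 s, if anything falls off the work surface, if the arm or the gripper's body presses on something with over 40 N, if the wrist force passes 120 N, or if a joint passes its speed limit or range.

## Robot

A 6-joint arm with a two-finger parallel gripper is mounted at the origin on the work surface. World frame = base frame: x ahead of the robot, y to its left, z up, the work surface at z = 0. Lengths are in m, angles in degrees, forces in N, time in s.
With the tool pointing down it reaches from about 0.3 to 0.75 m from the base axis. Payload 8.5 kg.
Tool frame: the origin (TCP) lies on the mounting face of the last link; the fingertips stand 173 mm ahead of it and the grasp point (between the pads) lies 155 mm ahead of it (env.tips_ahead is the distance from the TCP to the fingertips, in m); x points along the fingers, z is the direction in which the jaws open and shut, and the axes are right-handed (so a half turn about x gives the same grasp; the last joint's range is limited). The gripper opens to 85 mm and grips with 20 to 120 N. Pads are 22 mm wide; open, the fingers measure 114 mm over their backs; the gripper's body (76 mm by 85 mm) begins 54 mm behind the grasp point. The pads swing forward as they close: fully open they stand 13 mm farther back than shut.
Start: joints at [55.56, 21.807, 74.336, -0, 83.858, -12.336], TCP at [0.207, 0.51, 0.405] pointing down, gripper open.
Joint ranges: [-178.18, 178.18], [-50.72, 133.34], [12.68, 142.11], [-81.47, 261.47], [9.98, 163.14], [-165.26, 165.26]. Speed limits (degrees/s): [136.94, 136.94, 180, 180, 180, 180].

## Interface

Orientations are given as a 3x3 rotation matrix whose columns are the frame's x, y, z axes.
In Python, from rig import env, optics gives the robot as it stands.
- The arm moves only by the shell command python3 -m inch 'ROWS' [FORCE]. ROWS is JSON, a list of rows, each a list of 3 entries, a list of its own where there are three numbers: the closure, from -1 (fully open) to 1 (shut), then the shift along the tool's x, y, z in units of 30 mm (1.0 is 30 mm), then the turn about the tool's x in units of 5 degrees (1.0 is 5 degrees). In form: [[hand, [x, y, z], yaw], ...]. A call has exactly 8 rows; each row shifts and turns the commanded pose from where the row before left it, along the tool's axes as they then stand; what a row does not reach is not made up. A row lasts 1/12 s, in which the tool goes at most 41.7 mm and 7.16 degrees, less where a joint would pass 70% of its speed; a pose out of reach is approached as far as the arm can. A call is refused whole if a number of a shift passes 1 or a number of a turn 1, either way. A call with a gripper value outside its range is refused whole. The fingers move at their own pace and stop on an object; FORCE is the grip in N (left out, the last holds). Time passes only in rows, so rows that do not move let the fingers close, or fill a call up. It gives the time, the measured TCP pose, the force and the opening at its end, in the units of the state.
- env.observe(): the state, without advancing time (a new reading comes with each control period).
- optics.get_image(name): name is "side" or "top" or "wrist"; returns the picture (400x640x3 uint8, red, green, blue); there is no depth.
- optics.camera_params(name): a dict with "fx", "fy", "cx", "cy" (pixels), "xyz" and "rotation" of the camera in the world. Camera axes: x right, y down, z forward; pixel columns grow to the right and rows downward; lengths in m; the calibration is good to about 2 mm. A picture is of the moment at which its call begins: read the wrist's pose just before it. camera_params takes no time and is no camera call; for the wrist camera it gives the pose at the moment of the call.
- env.close_job(): hands the job in, once; it reports no verdict.
The state is a dict: "time_s": time; "q": joint angles; "qvel": joint speeds; "joint_efforts": joint torques, N m; "position": TCP position; "tool_rot": TCP orientation; "ft_force": force on the tool from outside, world axes, zero at the start; "wrist_torque": the same for the moment, N m; "grip_width": finger opening in m.
Only numpy, scipy, OpenCV 4.12 (cv2) and the standard library are available. Lean on these libraries where they do the work, as an engineer would, in place of code of your own. Each camera call takes 0.05 s, during which the arm holds its last target.

## Working session

There is one attempt and no reset: what is moved stays moved. The work goes in short steps, Python scripts to look and compute and a shell command to move; the robot and the scene stay as the last step left them, time stands still between calls to the robot, and variables do not carry over. Pictures are saved under pics/ and viewed, and the job is handed in when it is done.

```bash
ls; mkdir -p pics; python3 - <<'E'
from rig import env, optics
import cv2
for n in ("side","top","wrist"):
    p=optics.camera_params(n); print(n,p)
    cv2.imwrite(f"pics/a_{n}.png",optics.get_image(n)[:,:,::-1])
print(env.observe())
E
```

```text
pics
side {'fx': 414.6417049968918, 'fy': 414.6417049968918, 'cx': 319.50761661549444, 'cy': 195.47180330958054, 'xyz': array([-0.09541939, -0.67958494,  0.72875148]), 'rotation': array([[ 0.72657836, -0.38983971,  0.56578166],
       [-0.68696887, -0.3971316 ,  0.60857231],
       [-0.01255588, -0.83084986, -0.55635498]])}
top {'fx': 360.8767677844322, 'fy': 360.8767677844322, 'cx': 318.5850959124286, 'cy': 198.0794589950368, 'xyz': array([0.37873867, 0.00679434, 1.18851053]), 'rotation': array([[-0.02552733, -0.98915452,  0.14464331],
       [-0.99961419,  0.0268416 ,  0.00714177],
       [-0.01094677, -0.14440519, -0.98945809]])}
wrist {'fx': 293.98683171272216, 'fy': 293.98683171272216, 'cx': 318.0018636080484, 'cy': 201.07062799380083, 'xyz': array([0.13269224, 0.54033134, 0.37319906]), 'rotation': array([[ 3.77285993e-01,  8.80012466e-01,  2.88501887e-01],
       [ 9.26096786e-01, -3.58461733e-01, -1.17685720e-01],
       [-1.48014476e-04,  3.11581844e-01, -9.50219308e-01]])}
{'time_s': 0.15, 'q': array([ 5.55592034e+01,  2.18329532e+01,  7.43716870e+01,  9.96816878e-04,
        8.38597990e+01, -1.23371892e+01]), 'qvel': array([-0.04315933, -0.10659571, -0.17352317, -0.00271   , -0.10343888,
        0.05120759]), 'joint_efforts': array([ 2.55261060e-03, -4.48624706e+01, -2.31343961e+01, -1.82286858e-04,
        3.77784731e-03, -1.37237549e-05]), 'position': array([0.2069488 , 0.50954325, 0.40426392]), 'tool_rot': array([[-6.50331191e-04, -9.26504154e-01,  3.76283974e-01],
       [-9.17749726e-04,  3.76284448e-01,  9.26503735e-01],
       [-9.99999367e-01,  2.57199764e-04, -1.09500845e-03]]), 'ft_force': array([ 0.39544162,  0.0059489 , -0.2430638 ]), 'wrist_torque': array([ 0.01267423,  0.01455678, -0.02797932]), 'grip_width': 0.08577197427307483}
```

View pics/a_top.png

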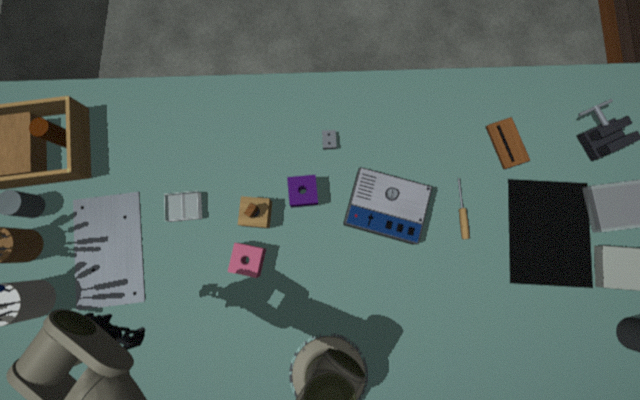

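View pics/a_side.png

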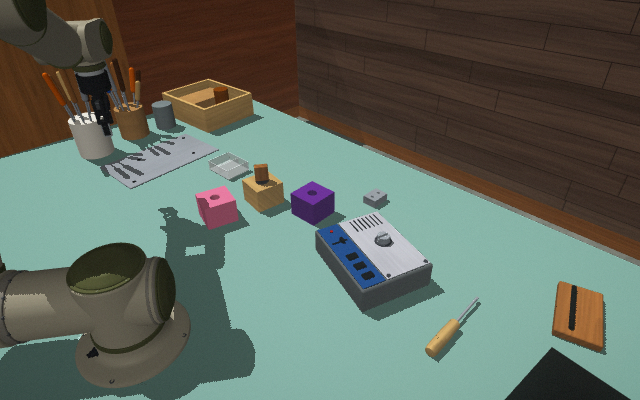

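View pics/a_wrist.png

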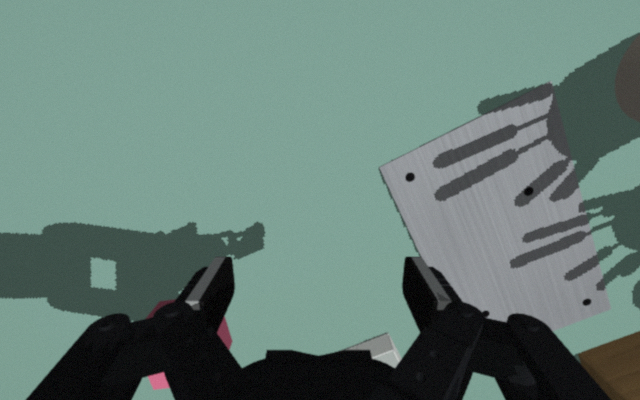

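```bash
cat > h.py <<'E'
from rig import env, optics
import numpy as np, cv2
def ray(n,u,v,p=None):
    p=p or optics.camera_params(n)
    d=p['rotation']@np.array([(u-p['cx'])/p['fx'],(v-p['cy'])/p['fy'],1.]); return np.array(p['xyz']),d
def onz(n,u,v,z,p=None):
    o,d=ray(n,u,v,p); return o+d*(z-o[2])/d[2]
def proj(n,X,p=None):
    p=p or optics.camera_params(n); c=np.array(p['rotation']).T@(np.array(X)-p['xyz']); return np.array([p['fx']*c[0]/c[2]+p['cx'],p['fy']*c[1]/c[2]+p['cy']])
def tri(a,b):
    A=np.zeros((3,3));B=np.zeros(3)
    for o,d in (a,b):
        d=d/np.linalg.norm(d);M=np.eye(3)-np.outer(d,d);A+=M;B+=M@o
    return np.linalg.solve(A,B)
E
python3 - <<'E'
from h import *
t=cv2.imread('pics/a_top.png');s=cv2.imread('pics/a_side.png')
a=cv2.resize(t[165:255,220:440],None,fx=3.6,fy=3.6,interpolation=cv2.INTER_CUBIC)
b=cv2.resize(s[150:270,230:450],None,fx=2.2,fy=2.2,interpolation=cv2.INTER_CUBIC)
b=cv2.copyMakeBorder(b,0,0,0,a.shape[1]-b.shape[1],cv2.BORDER_CONSTANT)
cv2.imwrite('pics/b.png',np.vstack([a,b])); print(a.shape,b.shape)
E
```

```text
(324, 792, 3) (264, 792, 3)
```

View pics/b.png

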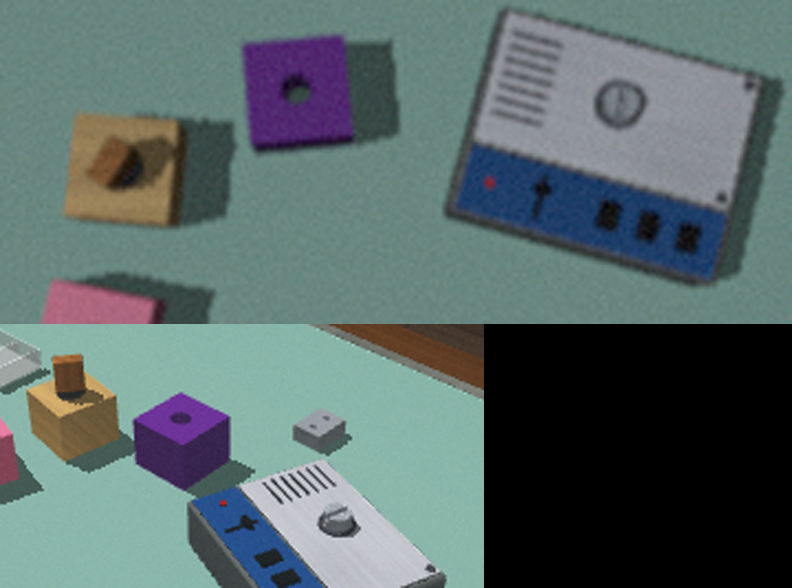

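The look-alikes in the top image are the purple block at (302,190) and the pink one at (246,259). The pale wood block at (254,212) holds the key, so that is the one meant. The stud's head is at top (392,193), with its slot running up-down in the image. Next come rough positions.

```bash
python3 - <<'E'
from h import *
t=cv2.imread('pics/a_top.png');hsv=cv2.cvtColor(t,cv2.COLOR_BGR2HSV)
# key handle (saturated brown, dark) inside block area
sub=hsv[190:235,230:280]
print('block hsv',hsv[220,245],'handle',hsv[208,250],'cover',hsv[180,380],'blue',hsv[220,370])
m=cv2.inRange(hsv,(8,60,60),(28,255,255));m[:190]=0;m[235:]=0;m[:,:230]=0;m[:,280:]=0
c=max(cv2.findContours(m,0,1)[0],key=cv2.contourArea);r=cv2.minAreaRect(c);print('block',r)
for z in (.072,): 
  for q in cv2.boxPoints(r): print(onz('top',*q,z))
print('handle topcenter tri',tri(ray('top',220+115/3.6,165+157/3.6),ray('side',230+68/2.2,150+(357-324)/2.2)))
print('stud',tri(ray('top',220+619/3.6,165+102/3.6),ray('side',230+337/2.2,150+(514-324)/2.2)), onz('top',220+619/3.6,165+102/3.6,.088))
# cover corners (z=.07): TL(508,8) TR(762,75) BR(720,280) BL(446,213)
P=[onz('top',220+u/3.6,165+v/3.6,.07) for u,v in((508,8),(762,75),(712,280),(448,212))]
for p in P: print(p)
print(np.mean(P,0))
E
```

```text
block hsv [ 20 107 155] handle [ 14 144 115] cover [107  15 151] blue [107 183  57]
block ((253.5103759765625, 211.37586975097656), (29.81332778930664, 29.564191818237305), 4.763641834259033)
[0.46485609 0.26858568 0.072     ]
[0.5571263  0.26151377 0.072     ]
[0.54673962 0.16822311 0.072     ]
[0.45476578 0.17637493 0.072     ]
handle topcenter tri [0.50561191 0.21414215 0.12757772]
stud [ 0.5487037  -0.21224883  0.08360297] [ 0.54825769 -0.211592    0.088     ]
[ 0.63734732 -0.12232899  0.07      ]
[ 0.57143569 -0.34076383  0.07      ]
[ 0.39546585 -0.28579143  0.07      ]
[ 0.45930498 -0.06314865  0.07      ]
[ 0.51588846 -0.20300823  0.07      ]
```

```bash
python3 -m inch '[[-1,[0,-0.6,-0.25],0],[-1,[0,-0.85,-0.35],0],[-1,[0,-0.85,-0.35],0],[-1,[0,-0.85,-0.35],0],[-1,[0,-0.85,-0.35],0],[-1,[0,-0.85,-0.35],0],[-1,[0,-0.85,-0.35],0],[-1,[0,-0.85,-0.35],0]]' 40 && python3 -m inch '[[-1,[0,-0.85,-0.35],0],[-1,[0,-0.85,-0.35],0],[-1,[0,-0.85,-0.35],0],[-1,[0,-0.85,-0.35],0],[-1,[0,-0.85,-0.35],0],[-1,[0,-0.85,-0.35],0],[-1,[0,-0.6,-0.25],0],[-1,[0,-0.3,-0.15],0]]'
python3 - <<'E'
from h import *
p=optics.camera_params('wrist'); im=optics.get_image('wrist')[:,:,::-1]
cv2.imwrite('pics/w1.png',im); np.save('w1.npy',p,allow_pickle=True)
print(proj('wrist',[.506,.214,.126],p))
E
```

```text
time_s: 0.82
position: [0.3593, 0.3595, 0.4046]
tool_rot: [[-0.0, -0.927, 0.376], [-0.0, 0.376, 0.927], [-1.0, 0.0, -0.0]]
ft_force: [-0.1, 0.9, 0.8]
grip_width: 0.0853
time_s: 1.48
position: [0.4986, 0.2217, 0.4043]
tool_rot: [[-0.0, -0.926, 0.378], [-0.0, 0.378, 0.926], [-1.0, 0.0, -0.001]]
ft_force: [0.1, 0.3, -0.2]
grip_width: 0.0854
[312.42086316 210.73891597]
```

View pics/w1.png

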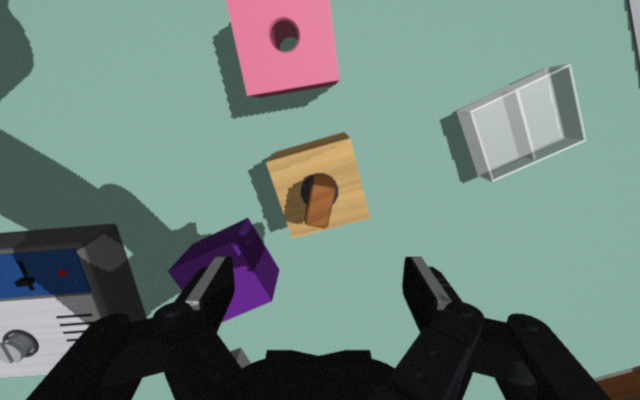

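```bash
python3 - <<'E'
from h import *
im=cv2.imread('pics/w1.png')[125:245,255:385]
cv2.imwrite('pics/w1c.png',cv2.resize(im,None,fx=5,fy=5,interpolation=cv2.INTER_CUBIC))
E
```

```text
(no output)
```

View pics/w1c.png

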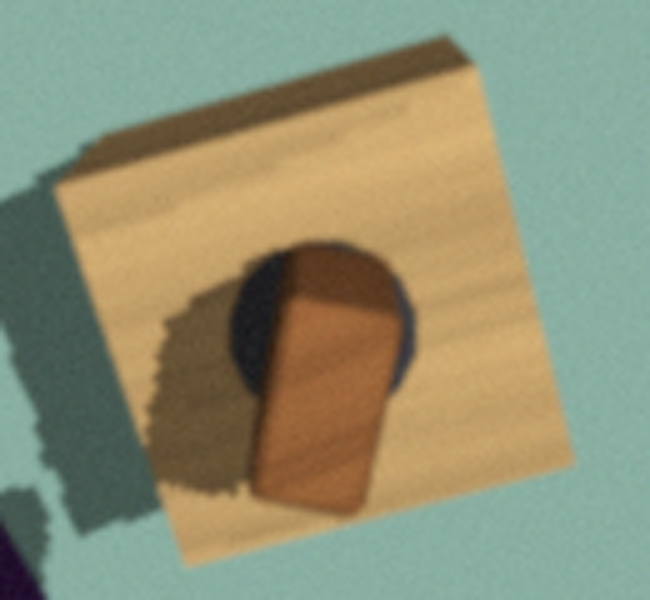

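```bash
python3 - <<'E'
from h import *
p=np.load('w1.npy',allow_pickle=True).item()
f=lambda u,v,z:onz('',255+u/5,125+v/5,z,p)
H=[f(*q,.126) for q in((292,296),(403,318),(355,515),(253,492))]
B=[f(*q,.072) for q in((58,184),(475,68),(574,463),(188,565))]
hc=np.mean(H,0);bc=np.mean(B,0);print('handle',hc,'block',bc,'collar',f(323,328,.078))
w=[np.linalg.norm(H[i]-H[(i+1)%4])*1e3 for i in range(4)];print(w,[np.linalg.norm(B[i]-B[(i+1)%4])*1e3 for i in range(4)])
lx=(H[1]+H[0]-H[2]-H[3]); print('handle long axis deg',np.degrees(np.arctan2(lx[1],lx[0])))
o=env.observe();R=o['tool_rot'];print('pos',o['position'],'tool z deg',np.degrees(np.arctan2(R[1,2],R[0,2])),'y deg',np.degrees(np.arctan2(R[1,1],R[0,1])))
d=hc-o['position'];d[2]=0;print('delta tool',R.T@d)
E
```

```text
handle [0.50487068 0.22186081 0.126     ] block [0.50590183 0.22149975 0.072     ] collar [0.50402569 0.22204079 0.078     ]
[np.float64(19.76537811734954), np.float64(38.18142309560048), np.float64(19.10313801859339), np.float64(37.46578655490002)] [np.float64(88.56247840167542), np.float64(88.89590933131926), np.float64(88.95320168012465), np.float64(89.82897706823276)]
handle long axis deg 146.0310984341899
pos [0.49883015 0.2213945  0.40420125] tool z deg 67.75551576391206 y deg 157.75551459367753
delta tool [-2.09736440e-06 -5.41445337e-03  2.71830829e-03]
```

```bash
python3 -m inch '[[-1,[0,-0.18,0.09],0.78],[-1,[0,0,0],0.78],[-1,[0.4,0,0],0.78],[-1,[0.6,0,0],0],[-1,[0.6,0,0],0],[-1,[0.6,0,0],0],[-1,[0.6,0,0],0],[-1,[0.4,0,0],0]]' && python3 -m inch '[[-1,[0.4,0,0],0],[-1,[0.4,0,0],0],[-1,[0.3,0,0],0],[-1,[0.2,0,0],0],[-1,[0.2,0,0],0],[-1,[0,0,0],0],[-1,[0,0,0],0],[-1,[0,0,0],0]]'
python3 - <<'E'
from h import *
cv2.imwrite('pics/w2.png',optics.get_image('wrist')[:,:,::-1]);print(env.observe()['position'])
E
```

```text
time_s: 2.2
position: [0.502, 0.2246, 0.3071]
tool_rot: [[-0.002, -0.831, 0.556], [-0.0, 0.556, 0.831], [-1.0, 0.002, -0.001]]
ft_force: [0.2, 0.1, -0.6]
grip_width: 0.0854
time_s: 2.87
position: [0.5032, 0.2239, 0.2643]
tool_rot: [[0.001, -0.831, 0.556], [0.0, 0.556, 0.831], [-1.0, -0.001, 0.001]]
ft_force: [0.6, -1.0, -0.5]
grip_width: 0.0855
[0.50318366 0.22386903 0.26428243]
```

View pics/w2.png

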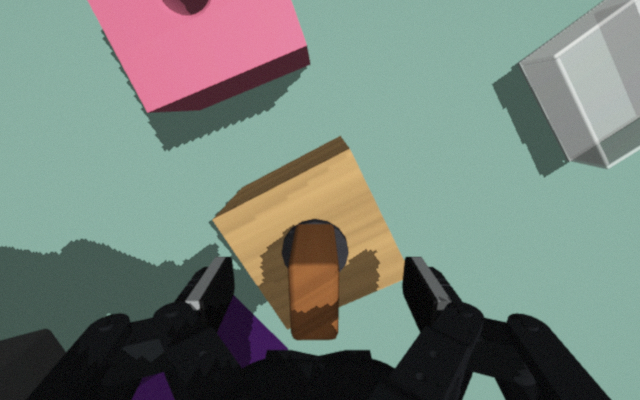

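```bash
python3 -m inch '[[-1,[0,-0.09,-0.02],0],[0,[0,0,0],0],[1,[0,0,0],0],[1,[0,0,0],0],[1,[0,0,0],0],[1,[0,0,0],0],[1,[0,0,0],0],[1,[0,0,0],0]]' 80 && python3 -m inch '[[1,[0,0,0],0],[1,[-0.2,0,0],0],[1,[-0.4,0,0],0],[1,[-0.6,0,0],0],[1,[-0.7,0,0],0],[1,[-0.8,0,0],0],[1,[-0.8,0,0],0],[1,[-0.4,0,0],0]]' 
python3 - <<'E'
from h import *
o=env.observe();print(o['position'],o['tool_rot'],o['ft_force'],o['wrist_torque'],o['q'])
p=optics.camera_params('wrist')
cv2.imwrite('pics/w3.png',optics.get_image('wrist')[:,:,::-1])
cv2.imwrite('pics/s3.png',optics.get_image('side')[:,:,::-1])
E
```

```text
time_s: 3.58
position: [0.505, 0.2219, 0.2639]
tool_rot: [[0.0, -0.831, 0.556], [0.0, 0.556, 0.831], [-1.0, -0.0, 0.0]]
ft_force: [-1.0, 0.1, 1.7]
grip_width: 0.0214
time_s: 4.25
position: [0.5049, 0.2219, 0.3837]
tool_rot: [[0.003, -0.831, 0.556], [0.001, 0.556, 0.831], [-1.0, -0.002, 0.002]]
ft_force: [0.1, -1.0, -1.8]
grip_width: 0.021
[0.50490729 0.22187332 0.38370084] [[ 3.40502324e-03 -8.31021433e-01  5.56229973e-01]
 [ 6.72486716e-04  5.56234975e-01  8.31024789e-01]
 [-9.99993977e-01 -2.45560145e-03  2.45284389e-03]] [ 0.09376853 -0.99578614 -1.81803412] [ 7.55070605e-02 -1.90849275e-02 -2.44701423e-05] [ 1.14211237e+01  2.28425096e+01  7.62735187e+01 -8.76035636e-04
  8.06851113e+01 -4.47829739e+01]
```

View pics/w3.png

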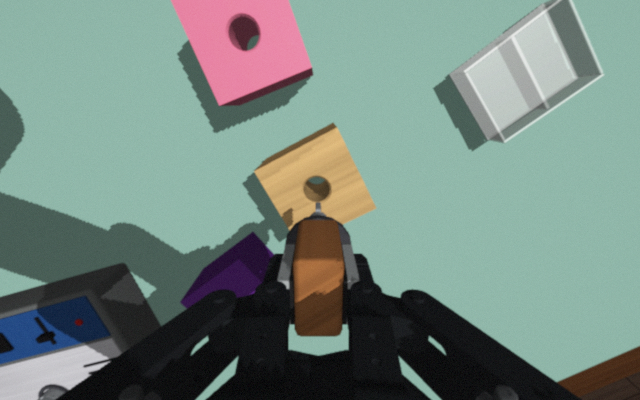

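View pics/s3.png

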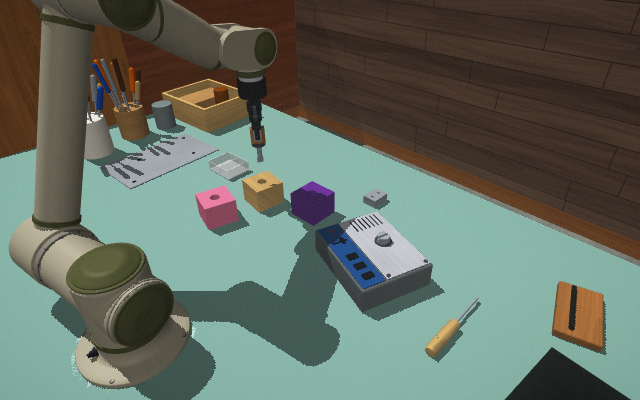

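```bash
python3 -m inch '[[1,[-0.2,0,0],-0.79],[1,[-0.2,0,0],-0.79],[1,[-0.1,0,0],-0.79],[1,[0,0,0],-0.79],[1,[0,-0.25,-0.44],0],[1,[0,-0.45,-0.8],0],[1,[0,-0.5,-0.88],0],[1,[0,-0.5,-0.88],0]]' && python3 -m inch '[[1,[0,-0.5,-0.88],0],[1,[0,-0.5,-0.88],0],[1,[0,-0.5,-0.88],0],[1,[0,-0.5,-0.88],0],[1,[0,-0.5,-0.88],0],[1,[0,-0.5,-0.88],0],[1,[0,-0.5,-0.88],0],[1,[0,-0.5,-0.88],0]]'  && python3 -m inch '[[1,[0,-0.5,-0.88],0],[1,[0,-0.5,-0.88],0],[1,[0,-0.5,-0.88],0],[1,[0,-0.3,-0.55],0],[1,[0,0,0],0],[1,[0,0,0],0],[1,[0,0,0],0],[1,[0,0,0],0]]'
python3 - <<'E'
from h import *
o=env.observe();print(o['position'],o['tool_rot'],o['ft_force'],o['q'])
p=optics.camera_params('wrist');np.save('w4.npy',p)
im=optics.get_image('wrist')[:,:,::-1]
cv2.imwrite('pics/w4.png',im)
print(proj('',[.548,-.212,.088],p))
E
```

```text
time_s: 5.02
position: [0.5256, 0.1196, 0.3943]
tool_rot: [[-0.003, -0.951, 0.308], [-0.0, 0.308, 0.951], [-1.0, 0.002, -0.001]]
ft_force: [1.2, 0.2, -1.9]
grip_width: 0.021
time_s: 5.68
position: [0.5746, -0.1191, 0.3941]
tool_rot: [[-0.003, -0.951, 0.309], [0.001, 0.309, 0.951], [-1.0, 0.003, 0.0]]
ft_force: [0.8, -0.3, -2.6]
grip_width: 0.0212
time_s: 6.35
position: [0.5963, -0.2241, 0.3953]
tool_rot: [[-0.001, -0.951, 0.308], [0.001, 0.308, 0.951], [-1.0, 0.001, 0.0]]
ft_force: [0.1, -0.2, -1.3]
grip_width: 0.0212
[ 0.59630757 -0.22414333  0.39531012] [[-8.86078628e-04 -9.51381862e-01  3.08012611e-01]
 [ 6.57852571e-04  3.08012110e-01  9.51382209e-01]
 [-9.99999391e-01  1.04562633e-03  3.52946055e-04]] [ 0.06330817 -0.17767137 -1.27617582] [-3.12301456e+01  3.11305087e+01  6.00890833e+01  5.90913394e-03
  8.88433622e+01 -1.03290776e+02]
[313.29044848 139.72452616]
```

View pics/w4.png

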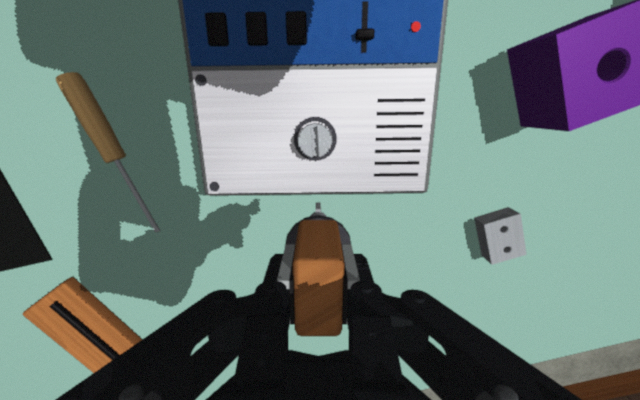

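```bash
python3 - <<'E'
from h import *
im=cv2.imread('pics/w4.png')
a=cv2.resize(im[112:168,280:350],None,fx=8,fy=8,interpolation=cv2.INTER_CUBIC)
cv2.imwrite('pics/w4c.png',a)
E
```

```text
(no output)
```

View pics/w4c.png

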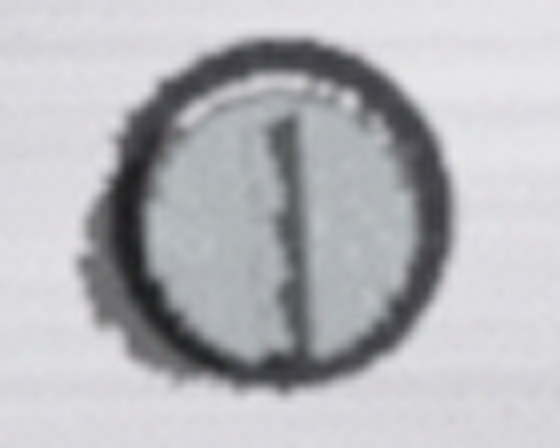

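```bash
python3 - <<'E'
from h import *
p=np.load('w4.npy',allow_pickle=True).item()
f=lambda u,v,z:onz('',280+(u+.5)/8-.5,112+(v+.5)/8-.5,z,p)
c=f(279,232,.088);a=f(298,115,.088);b=f(305,355,.088);d=a-b
print('c',c,'slot deg',np.degrees(np.arctan2(d[1],d[0])))
n=np.array([-d[1],d[0],0])/np.linalg.norm(d[:2]);print('edge offset mm',1e3*n@(c-a))
# cover corner screws/edges for unit dir
A=onz('',193,69,.07,p);B=onz('',440,66,.07,p);C=onz('',206,194,.07,p);D=onz('',427,191,.07,p)
for e in(B-A,D-C): print('unit y deg',np.degrees(np.arctan2(e[1],e[0])), np.linalg.norm(e))
print(np.mean([C,D],0))
o=env.observe();R=o['tool_rot'];t=o['position'];x=c-t;x[2]=0;print('delta tool',R.T@x*1e3,'y deg',np.degrees(np.arctan2(R[1,1],R[0,1])), 'tip proj',proj('',t+R[:,0]*.248,p))
g=cv2.imread('pics/w4.png')[195:225,300:336];cv2.imwrite('pics/w4t.png',cv2.resize(g,None,fx=14,fy=14,interpolation=cv2.INTER_CUBIC))
E
```

```text
c [ 0.54905504 -0.21122904  0.088     ] slot deg 163.64624203579572
edge offset mm 2.595472986016208
unit y deg 72.64443330462984 0.22659249780988847
unit y deg 72.7834189555429 0.23068751208251995
[ 0.60233136 -0.22681949  0.07      ]
delta tool [ 2.42315221e-02  4.89204269e+01 -2.29251698e+00] y deg 162.06653431685004 tip proj [316.9728691  212.30471794]
```

View pics/w4t.png

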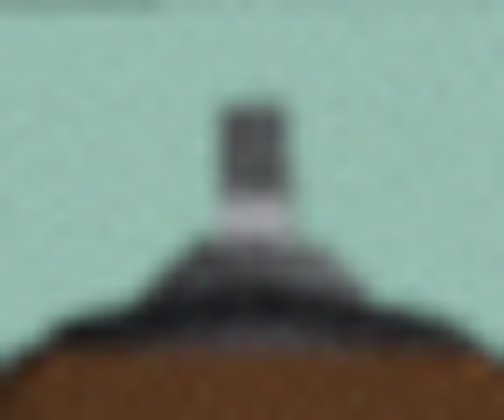

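```bash
python3 - <<'E'
from h import *
p=np.load('w4.npy',allow_pickle=True).item()
o=env.observe();R=o['tool_rot'];t=o['position']
for h in(.232,.248):
  for y in (.009,.007,.011):print(h,y,proj('',t+R[:,0]*h+R[:,1]*y,p))
print(proj('',t+R[:,0]*.248+R[:,2]*.001,p)-proj('',t+R[:,0]*.248,p))
E
```

```text
0.232 0.009 [316.89839326 208.32831478]
0.232 0.007 [316.90491521 210.92271059]
0.232 0.011 [316.89183306 205.71869943]
0.248 0.009 [316.9463105  201.42476892]
0.248 0.007 [316.95226864 203.86557188]
0.248 0.011 [316.94031973 198.97060405]
[ 1.27266153 -0.00198333]
```

```bash
cat > go.py <<'E'
from h import *
import sys
T=np.array([0,0.]); 
def rep(T,yd):
    o=env.observe();R=o['tool_rot'];t=o['position'];x=np.append(T,0)-np.append(t[:2],0)
    print('t',round(o['time_s'],2),'pos',t.round(4),'delta y,z mm',(R.T@x*1e3)[1:].round(2),'yaw needed deg',round(np.degrees(np.arctan2(R[1,1],R[0,1]))-yd,2),'F',o['ft_force'].round(2),'Tq',o['wrist_torque'].round(3),'grip',round(o['grip_width'],4),'tilt',R[:2,0].round(4))
E
python3 - <<'E'
from h import *
o=env.observe();R=o['tool_rot'];t=o['position'];print((t+R[:,1]*.0491-R[:,2]*.0028).round(5))
E
python3 -m inch '[[1,[0,0.2,0],-0.1],[1,[0,0.3,0],-0.1],[1,[0,0.4,-0.09],-0.1],[1,[0,0.4,0],0],[1,[0,0.3,0],0],[1,[0,0.04,0],0],[1,[0,0,0],0],[1,[0,0,0],0]]'
python3 -c "
from go import *
rep([0.5487,-0.2117],163.6)"
```

```text
[ 0.54873 -0.21166  0.39563]
time_s: 7.07
position: [0.5486, -0.2132, 0.3959]
tool_rot: [[0.001, -0.959, 0.284], [-0.0, 0.284, 0.959], [-1.0, -0.001, -0.0]]
ft_force: [1.0, -0.1, -1.3]
grip_width: 0.0212
t 7.07 pos [ 0.5486 -0.2132  0.3959] delta y,z mm [0.35 1.42] yaw needed deg -0.08 F [ 1.03 -0.09 -1.27] Tq [ 0.034 -0.01   0.028] grip 0.0212 tilt [ 0.0006 -0.0003]
```

```bash
python3 -m inch '[[1,[0.2,0.01,0.04],0],[1,[0.4,0,0],0],[1,[0.4,0,0],0],[1,[0.35,0,0],0],[1,[0.2,0,0],0],[1,[0.1,0,0],0],[1,[0,0,0],0],[1,[0,0,0],0]]'
python3 - <<'E'
from go import *
rep([0.5487,-0.2117],163.6)
p=optics.camera_params('wrist');im=optics.get_image('wrist')[:,:,::-1]
np.save('w5.npy',p);cv2.imwrite('pics/w5full.png',im)
cv2.imwrite('pics/w5.png',cv2.resize(im[150:240,260:380],None,fx=6,fy=6,interpolation=cv2.INTER_CUBIC))
s=optics.get_image('side')[:,:,::-1]
cv2.imwrite('pics/s5.png',cv2.resize(s[190:260,340:430],None,fx=8,fy=8,interpolation=cv2.INTER_CUBIC))
E
```

```text
time_s: 7.73
position: [0.5487, -0.2122, 0.3465]
tool_rot: [[0.0, -0.959, 0.284], [-0.0, 0.284, 0.959], [-1.0, -0.0, -0.0]]
ft_force: [0.6, -0.2, -1.0]
grip_width: 0.021
t 7.73 pos [ 0.5487 -0.2122  0.3465] delta y,z mm [0.16 0.47] yaw needed deg -0.1 F [ 0.65 -0.21 -0.99] Tq [-0.01   0.051  0.041] grip 0.021 tilt [ 0.0004 -0.0002]
```

View pics/w5.png

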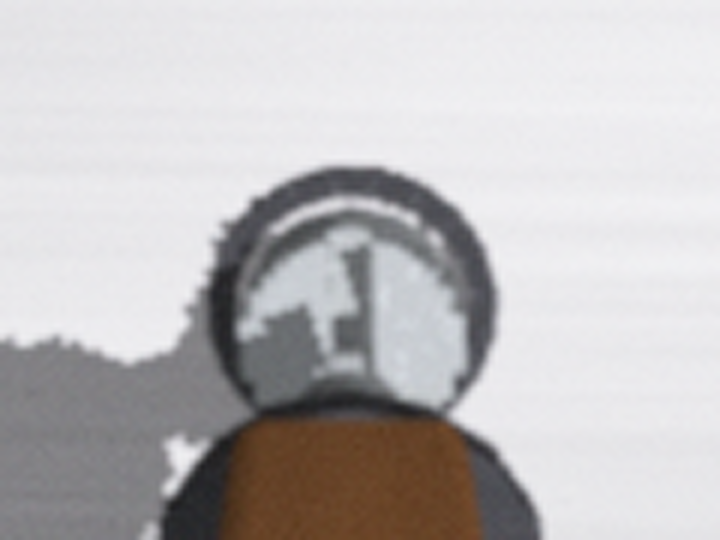

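View pics/s5.png

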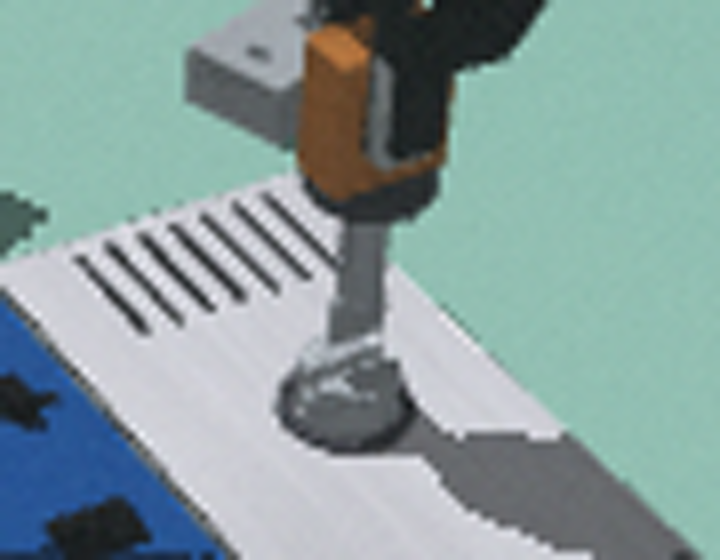

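```bash
python3 -m inch '[[1,[0.1,0,0.012],0],[1,[0.1,0,0],0],[1,[0.1,0,0],0],[1,[0.08,0,0],0],[1,[0.06,0,0],0],[1,[0,0,0],0],[1,[0,0,0],0],[1,[0,0,0],0]]'
python3 -c "
from go import *
rep([0.5487,-0.2117],163.6)"
```

```text
time_s: 8.5
position: [0.5487, -0.2118, 0.3331]
tool_rot: [[0.0, -0.959, 0.284], [-0.0, 0.284, 0.959], [-1.0, -0.0, -0.0]]
ft_force: [-0.0, -0.6, -1.7]
grip_width: 0.0209
t 8.5 pos [ 0.5487 -0.2118  0.3331] delta y,z mm [0.   0.13] yaw needed deg -0.1 F [-0.03 -0.6  -1.67] Tq [-0.012 -0.027  0.006] grip 0.0209 tilt [ 0.0002 -0.0002]
```

```bash
python3 -m inch '[[1,[0.05,0,0],0],[1,[0.05,0,0],0],[1,[0.05,0,0],0],[1,[0.04,0,0],0],[1,[0,0,0],0],[1,[0,0,0],0],[1,[0,0,0],0],[1,[0,0,0],0]]'
python3 -c "
from go import *
rep([0.5487,-0.2117],163.6)"
```

```text
time_s: 9.17
position: [0.5486, -0.2118, 0.3276]
tool_rot: [[0.001, -0.959, 0.284], [-0.0, 0.284, 0.959], [-1.0, -0.001, -0.0]]
ft_force: [-1.4, 0.3, 3.8]
grip_width: 0.0206
t 9.17 pos [ 0.5486 -0.2118  0.3276] delta y,z mm [-0.02  0.14] yaw needed deg -0.11 F [-1.36  0.31  3.75] Tq [ 0.109  0.192 -0.032] grip 0.0206 tilt [ 0.0005 -0.0003]
```

```bash
python3 -m inch '[[1,[0.05,0,0],0],[1,[0.05,0,0],0],[1,[0.05,0,0],0],[1,[0,0,0],0],[1,[0,0,0],0],[1,[0,0,0],0],[1,[0,0,0],0],[1,[0,0,0],0]]'
python3 -c "
from go import *
rep([0.5487,-0.2117],163.6)
cv2.imwrite('pics/w6.png',cv2.resize(optics.get_image('wrist')[150:240,260:380,::-1],None,fx=6,fy=6,interpolation=cv2.INTER_CUBIC))"
```

```text
time_s: 9.83
position: [0.5487, -0.2118, 0.3232]
tool_rot: [[0.001, -0.959, 0.284], [-0.0, 0.284, 0.959], [-1.0, -0.001, -0.0]]
ft_force: [-0.9, 0.8, 6.1]
grip_width: 0.0213
t 9.83 pos [ 0.5487 -0.2118  0.3232] delta y,z mm [-0.    0.13] yaw needed deg -0.1 F [-0.9   0.84  6.1 ] Tq [0.163 0.269 0.011] grip 0.0213 tilt [ 0.0007 -0.0005]
```

View pics/w6.png

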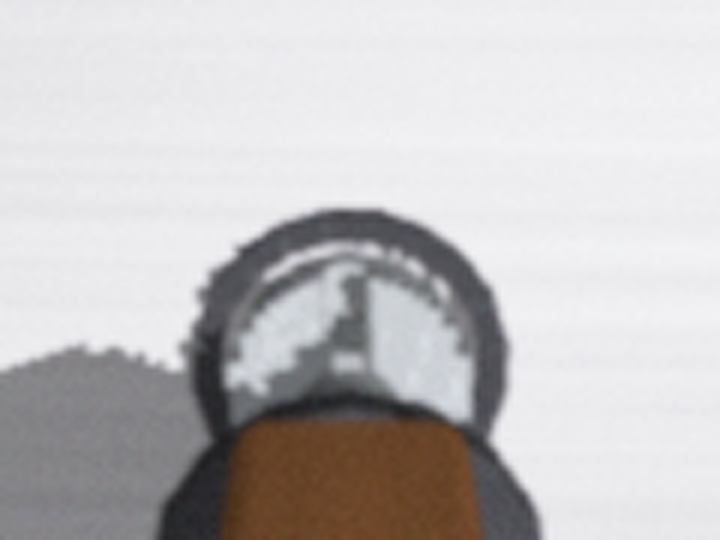

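```bash
python3 -m inch '[[1,[0.04,0,0],0],[1,[0,0,0],0],[1,[0,0,0],0],[1,[0,0,0],0],[1,[0,0,0],0],[1,[0,0,0],0],[1,[0,0,0],0],[1,[0,0,0],0]]' 110
python3 - <<'E'
from go import *
for i in range(8):
  optics.get_image('wrist');rep([0.5487,-0.2117],163.6)
E
```

```text
time_s: 10.55
position: [0.5487, -0.2118, 0.3222]
tool_rot: [[0.001, -0.959, 0.284], [-0.001, 0.284, 0.959], [-1.0, -0.001, -0.0]]
ft_force: [-1.4, 0.8, 7.8]
grip_width: 0.021
t 10.6 pos [ 0.5487 -0.2118  0.3222] delta y,z mm [-0.02  0.11] yaw needed deg -0.1 F [-1.04  1.16  8.28] Tq [0.24  0.253 0.016] grip 0.0206 tilt [ 0.0009 -0.0006]
t 10.65 pos [ 0.5486 -0.2118  0.3222] delta y,z mm [-0.02  0.13] yaw needed deg -0.11 F [-1.29  0.36  7.17] Tq [ 0.223  0.324 -0.002] grip 0.0207 tilt [ 0.0009 -0.0006]
t 10.7 pos [ 0.5487 -0.2118  0.3222] delta y,z mm [-0.01  0.13] yaw needed deg -0.1 F [-1.35  0.4   7.42] Tq [ 0.17   0.357 -0.011] grip 0.0207 tilt [ 0.0009 -0.0006]
t 10.75 pos [ 0.5486 -0.2118  0.3222] delta y,z mm [-0.02  0.12] yaw needed deg -0.1 F [-1.68  1.06  7.38] Tq [ 0.198  0.292 -0.041] grip 0.0207 tilt [ 0.0009 -0.0005]
t 10.8 pos [ 0.5486 -0.2118  0.3222] delta y,z mm [-0.02  0.11] yaw needed deg -0.1 F [-1.53  0.98  8.35] Tq [ 0.218  0.313 -0.031] grip 0.0207 tilt [ 0.0009 -0.0005]
t 10.85 pos [ 0.5486 -0.2118  0.3222] delta y,z mm [-0.02  0.11] yaw needed deg -0.1 F [-0.52  1.21  6.85] Tq [0.222 0.341 0.003] grip 0.0206 tilt [ 0.0008 -0.0006]
t 10.9 pos [ 0.5487 -0.2118  0.3222] delta y,z mm [-0.01  0.13] yaw needed deg -0.11 F [-0.62  0.53  7.21] Tq [0.2   0.293 0.018] grip 0.0205 tilt [ 0.0009 -0.0005]
t 10.95 pos [ 0.5486 -0.2118  0.3222] delta y,z mm [-0.02  0.14] yaw needed deg -0.1 F [-1.92  1.42  8.37] Tq [ 0.246  0.296 -0.043] grip 0.021 tilt [ 0.0009 -0.0006]
```

```bash
python3 -m inch '[[1,[0.02,0,0],0.2],[1,[0,0,0],0.4],[1,[0,0,0],0.5],[1,[0,0,0],0.5],[1,[0,0,0],0.5],[1,[0,0,0],0.5],[1,[0,0,0],0.4],[1,[0,0,0],0]]'
python3 - <<'E'
from go import *
for i in range(3):
  if i: optics.get_image('wrist')
  rep([0.5487,-0.2117],163.6)
E
```

```text
time_s: 11.62
position: [0.5487, -0.2118, 0.3217]
tool_rot: [[0.001, -0.852, 0.524], [-0.001, 0.524, 0.852], [-1.0, -0.001, 0.0]]
ft_force: [-1.3, 1.2, 8.1]
grip_width: 0.021
t 11.62 pos [ 0.5487 -0.2118  0.3217] delta y,z mm [0.   0.08] yaw needed deg -15.21 F [-1.31  1.24  8.14] Tq [ 0.31   0.338 -0.03 ] grip 0.021 tilt [ 0.0011 -0.0006]
t 11.67 pos [ 0.5487 -0.2118  0.3217] delta y,z mm [0.01 0.09] yaw needed deg -15.13 F [-0.53  0.    8.38] Tq [0.257 0.28  0.003] grip 0.0208 tilt [ 0.0011 -0.0006]
t 11.72 pos [ 0.5487 -0.2118  0.3217] delta y,z mm [0.01 0.08] yaw needed deg -15.11 F [-1.24  1.25  7.25] Tq [0.25  0.345 0.025] grip 0.0207 tilt [ 0.0011 -0.0005]
```

```bash
python3 -m inch '[[1,[0,0,0],0.3],[1,[0,0,0],0.5],[1,[0,0,0],0.5],[1,[0,0,0],0.5],[1,[0,0,0],0.5],[1,[0,0,0],0.5],[1,[0,0,0],0.3],[1,[0,0,0],0]]'
python3 - <<'E'
from go import *
rep([0.5487,-0.2117],163.6)
cv2.imwrite('pics/w7.png',cv2.resize(optics.get_image('wrist')[150:240,260:380,::-1],None,fx=6,fy=6,interpolation=cv2.INTER_CUBIC))
rep([0.5487,-0.2117],163.6)
E
```

```text
time_s: 12.38
position: [0.5487, -0.2118, 0.3217]
tool_rot: [[0.001, -0.681, 0.732], [-0.0, 0.732, 0.681], [-1.0, -0.001, 0.001]]
ft_force: [-1.3, 1.1, 9.2]
grip_width: 0.0208
t 12.38 pos [ 0.5487 -0.2118  0.3217] delta y,z mm [0.03 0.04] yaw needed deg -30.68 F [-1.3   1.14  9.16] Tq [0.347 0.299 0.045] grip 0.0208 tilt [ 0.0012 -0.0005]
t 12.43 pos [ 0.5487 -0.2117  0.3217] delta y,z mm [0.03 0.03] yaw needed deg -30.62 F [-1.78  2.02  8.68] Tq [0.269 0.248 0.058] grip 0.021 tilt [ 0.0012 -0.0005]
```

View pics/w7.png

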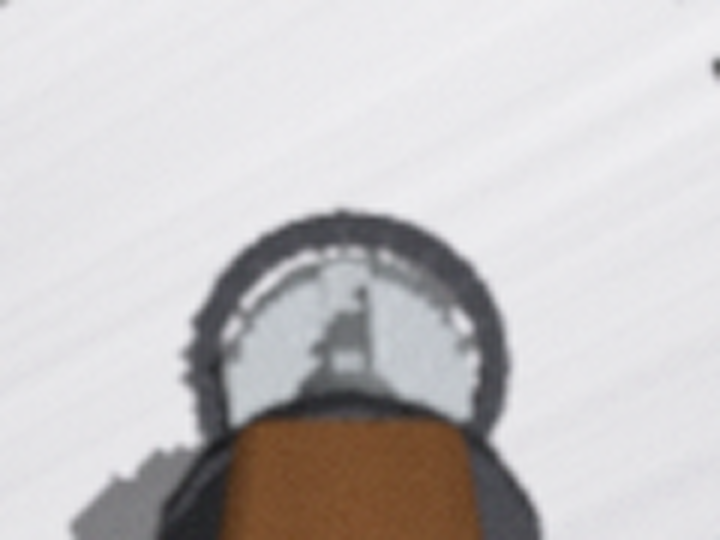

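The slot follows the blade: its edge is still near-vertical at crop (365,310). The stud is turning freely.

```bash
python3 -m inch '[[1,[0,0,0],0.3],[1,[0,0,0],0.5],[1,[0,0,0],0.6],[1,[0,0,0],0.6],[1,[0,0,0],0.6],[1,[0,0,0],0.6],[1,[0,0,0],0.6],[1,[0,0,0],0]]'
python3 - <<'E'
from go import *
rep([0.5487,-0.2117],163.6)
for i in range(2):
  optics.get_image('wrist')
  rep([0.5487,-0.2117],163.6)
E
```

```text
time_s: 13.1
position: [0.5487, -0.2117, 0.3217]
tool_rot: [[0.001, -0.404, 0.915], [-0.001, 0.915, 0.404], [-1.0, -0.001, 0.001]]
ft_force: [-0.8, 1.4, 8.1]
grip_width: 0.0212
t 13.1 pos [ 0.5487 -0.2117  0.3217] delta y,z mm [ 0.04 -0.02] yaw needed deg -49.76 F [-0.8   1.4   8.06] Tq [0.357 0.171 0.018] grip 0.0212 tilt [ 0.0014 -0.0005]
t 13.15 pos [ 0.5487 -0.2117  0.3217] delta y,z mm [ 0.05 -0.02] yaw needed deg -49.64 F [-1.16  0.58  7.58] Tq [0.292 0.209 0.013] grip 0.0208 tilt [ 0.0014 -0.0005]
t 13.2 pos [ 0.5487 -0.2117  0.3217] delta y,z mm [ 0.04 -0.02] yaw needed deg -49.61 F [-0.8   0.85  8.46] Tq [ 0.279  0.234 -0.019] grip 0.0201 tilt [ 0.0014 -0.0005]
```

```bash
cat > m.py <<'E'
from go import *
T=[];
for i in range(5):
  o=env.observe(); T.append(np.r_[o['ft_force'],o['wrist_torque']])
  if i<4: optics.get_image('wrist')
R=o['tool_rot'];print('t',round(o['time_s'],2),'mean F,T',np.mean(T,0).round(3),'turn',round(163.5-np.degrees(np.arctan2(R[1,1],R[0,1])),2),'z',o['position'][2].round(4))
E
python3 -m inch '[[1,[0,0,0],0.2],[1,[0,0,0],0.2],[1,[0,0,0],0.2],[1,[0,0,0],0.2],[1,[0,0,0],0.2],[1,[0,0,0],0.2],[1,[0,0,0],0],[1,[0,0,0],0]]'; python3 m.py
python3 -m inch '[[1,[0,0,0],0.1],[1,[0,0,0],0.1],[1,[0,0,0],0.1],[1,[0,0,0],0.1],[1,[0,0,0],0],[1,[0,0,0],0],[1,[0,0,0],0],[1,[0,0,0],0]]'; python3 m.py
```

```text
time_s: 13.87
position: [0.5487, -0.2117, 0.3217]
tool_rot: [[0.001, -0.309, 0.951], [-0.001, 0.951, 0.309], [-1.0, -0.001, 0.001]]
ft_force: [-0.8, 2.2, 9.3]
grip_width: 0.0211
t 14.07 mean F,T [-0.496  1.553  8.157  0.313  0.173  0.019] turn 55.5 z 0.3217
time_s: 14.73
position: [0.5487, -0.2117, 0.3217]
tool_rot: [[0.001, -0.276, 0.961], [-0.0, 0.961, 0.276], [-1.0, -0.001, 0.001]]
ft_force: [-0.6, 1.5, 7.7]
grip_width: 0.0209
t 14.93 mean F,T [-0.378  1.186  7.852  0.311  0.183  0.033] turn 57.5 z 0.3217
```

```bash
cat > ok.py <<'E'
from go import *
o=env.observe();R=o['tool_rot'];tz=o['wrist_torque'][2]
print('  turn',round(163.5-np.degrees(np.arctan2(R[1,1],R[0,1])),2),'Tz',tz.round(3),'q6',o['q'][5].round(2),'eff6',o['joint_efforts'][5].round(4),'z',o['position'][2].round(4));sys.exit(1 if tz>.09 else 0)
E
q(){ grep -v -E 'tool_rot|grip|position|time'; }
set -o pipefail
python3 -m inch '[[1,[0,0,0],0.08],[1,[0,0,0],0.08],[1,[0,0,0],0.08],[1,[0,0,0],0],[1,[0,0,0],0],[1,[0,0,0],0],[1,[0,0,0],0],[1,[0,0,0],0]]'|q && python3 ok.py &&
python3 -m inch '[[1,[0,0,0],0.08],[1,[0,0,0],0.08],[1,[0,0,0],0.08],[1,[0,0,0],0],[1,[0,0,0],0],[1,[0,0,0],0],[1,[0,0,0],0],[1,[0,0,0],0]]'|q && python3 ok.py &&
python3 -m inch '[[1,[0,0,0],0.08],[1,[0,0,0],0.08],[1,[0,0,0],0.08],[1,[0,0,0],0],[1,[0,0,0],0],[1,[0,0,0],0],[1,[0,0,0],0],[1,[0,0,0],0]]'|q && python3 ok.py &&
python3 -m inch '[[1,[0,0,0],0.08],[1,[0,0,0],0.08],[1,[0,0,0],0.08],[1,[0,0,0],0],[1,[0,0,0],0],[1,[0,0,0],0],[1,[0,0,0],0],[1,[0,0,0],0]]'|q && python3 ok.py
```

```text
ft_force: [-0.5, 0.5, 7.8]
  turn 58.7 Tz -0.003 q6 -47.43 eff6 0.0173 z 0.3217
ft_force: [0.3, 0.7, 8.4]
  turn 59.9 Tz 0.038 q6 -46.23 eff6 0.0172 z 0.3217
ft_force: [0.2, 1.2, 7.6]
  turn 61.1 Tz 0.029 q6 -45.03 eff6 0.0173 z 0.3217
ft_force: [-0.8, 1.5, 7.6]
  turn 62.3 Tz 0.008 q6 -43.83 eff6 0.0173 z 0.3217
```

```bash
sed -i 's/sys.exit.*/sys.exit(1 if o["joint_efforts"][5]>.035 else 0)/' ok.py
q(){ grep -E 'ft_force'; }
set -o pipefail
python3 -m inch '[[1,[0,0,0],0.1],[1,[0,0,0],0.1],[1,[0,0,0],0.1],[1,[0,0,0],0],[1,[0,0,0],0],[1,[0,0,0],0],[1,[0,0,0],0],[1,[0,0,0],0]]'|q && python3 ok.py &&
python3 -m inch '[[1,[0,0,0],0.1],[1,[0,0,0],0.1],[1,[0,0,0],0.1],[1,[0,0,0],0],[1,[0,0,0],0],[1,[0,0,0],0],[1,[0,0,0],0],[1,[0,0,0],0]]'|q && python3 ok.py &&
python3 -m inch '[[1,[0,0,0],0.1],[1,[0,0,0],0.1],[1,[0,0,0],0.1],[1,[0,0,0],0],[1,[0,0,0],0],[1,[0,0,0],0],[1,[0,0,0],0],[1,[0,0,0],0]]'|q && python3 ok.py &&
python3 -m inch '[[1,[0,0,0],0.1],[1,[0,0,0],0.1],[1,[0,0,0],0.1],[1,[0,0,0],0],[1,[0,0,0],0],[1,[0,0,0],0],[1,[0,0,0],0],[1,[0,0,0],0]]'|q && python3 ok.py &&
python3 -m inch '[[1,[0,0,0],0.1],[1,[0,0,0],0.1],[1,[0,0,0],0.1],[1,[0,0,0],0],[1,[0,0,0],0],[1,[0,0,0],0],[1,[0,0,0],0],[1,[0,0,0],0]]'|q && python3 ok.py &&
python3 -m inch '[[1,[0,0,0],0.1],[1,[0,0,0],0.1],[1,[0,0,0],0.1],[1,[0,0,0],0],[1,[0,0,0],0],[1,[0,0,0],0],[1,[0,0,0],0],[1,[0,0,0],0]]'|q && python3 ok.py &&
python3 -m inch '[[1,[0,0,0],0.1],[1,[0,0,0],0.1],[1,[0,0,0],0.1],[1,[0,0,0],0],[1,[0,0,0],0],[1,[0,0,0],0],[1,[0,0,0],0],[1,[0,0,0],0]]'|q && python3 ok.py &&
python3 -m inch '[[1,[0,0,0],0.1],[1,[0,0,0],0.1],[1,[0,0,0],0.1],[1,[0,0,0],0],[1,[0,0,0],0],[1,[0,0,0],0],[1,[0,0,0],0],[1,[0,0,0],0]]'|q && python3 ok.py
```

```text
ft_force: [-1.1, 1.7, 7.7]
  turn 63.8 Tz -0.011 q6 -42.33 eff6 0.0166 z 0.3217
ft_force: [-0.9, 1.6, 7.6]
  turn 65.3 Tz -0.039 q6 -40.83 eff6 0.0166 z 0.3217
ft_force: [-0.8, 1.0, 8.1]
  turn 66.8 Tz -0.01 q6 -39.33 eff6 0.0166 z 0.3217
ft_force: [-0.9, 2.1, 8.4]
  turn 68.3 Tz 0.05 q6 -37.83 eff6 0.0167 z 0.3217
ft_force: [-0.0, 0.9, 8.5]
  turn 69.8 Tz 0.031 q6 -36.33 eff6 0.0166 z 0.3218
ft_force: [-1.2, 1.1, 7.8]
  turn 71.3 Tz 0.012 q6 -34.83 eff6 0.0166 z 0.3218
ft_force: [-1.1, 1.5, 8.6]
  turn 72.8 Tz 0.052 q6 -33.33 eff6 0.0166 z 0.3218
ft_force: [0.3, 1.0, 7.9]
  turn 74.3 Tz -0.031 q6 -31.83 eff6 0.0166 z 0.3217
```

```bash
sed -i 's/sys.exit.*/sys.exit(1 if o["joint_efforts"][5]>.03 or tz>.1 else 0)/' ok.py
q(){ grep -E 'time'; }
set -o pipefail
python3 -m inch '[[1,[0,0,0],0.1],[1,[0,0,0],0.1],[1,[0,0,0],0.1],[1,[0,0,0],0],[1,[0,0,0],0],[1,[0,0,0],0],[1,[0,0,0],0],[1,[0,0,0],0]]'|q && python3 ok.py &&
python3 -m inch '[[1,[0,0,0],0.1],[1,[0,0,0],0.1],[1,[0,0,0],0.1],[1,[0,0,0],0],[1,[0,0,0],0],[1,[0,0,0],0],[1,[0,0,0],0],[1,[0,0,0],0]]'|q && python3 ok.py &&
python3 -m inch '[[1,[0,0,0],0.1],[1,[0,0,0],0.1],[1,[0,0,0],0.1],[1,[0,0,0],0],[1,[0,0,0],0],[1,[0,0,0],0],[1,[0,0,0],0],[1,[0,0,0],0]]'|q && python3 ok.py &&
python3 -m inch '[[1,[0,0,0],0.1],[1,[0,0,0],0.1],[1,[0,0,0],0.1],[1,[0,0,0],0],[1,[0,0,0],0],[1,[0,0,0],0],[1,[0,0,0],0],[1,[0,0,0],0]]'|q && python3 ok.py &&
python3 -m inch '[[1,[0,0,0],0.1],[1,[0,0,0],0.1],[1,[0,0,0],0.1],[1,[0,0,0],0],[1,[0,0,0],0],[1,[0,0,0],0],[1,[0,0,0],0],[1,[0,0,0],0]]'|q && python3 ok.py &&
python3 -m inch '[[1,[0,0,0],0.1],[1,[0,0,0],0.1],[1,[0,0,0],0.1],[1,[0,0,0],0],[1,[0,0,0],0],[1,[0,0,0],0],[1,[0,0,0],0],[1,[0,0,0],0]]'|q && python3 ok.py &&
python3 -m inch '[[1,[0,0,0],0.1],[1,[0,0,0],0.1],[1,[0,0,0],0.1],[1,[0,0,0],0],[1,[0,0,0],0],[1,[0,0,0],0],[1,[0,0,0],0],[1,[0,0,0],0]]'|q && python3 ok.py &&
python3 -m inch '[[1,[0,0,0],0.1],[1,[0,0,0],0.1],[1,[0,0,0],0.1],[1,[0,0,0],0],[1,[0,0,0],0],[1,[0,0,0],0],[1,[0,0,0],0],[1,[0,0,0],0]]'|q && python3 ok.py
```

```text
time_s: 23.6
  turn 75.8 Tz 0.057 q6 -30.33 eff6 0.0166 z 0.3217
time_s: 24.27
  turn 77.3 Tz -0.048 q6 -28.83 eff6 0.0166 z 0.3217
time_s: 24.93
  turn 78.8 Tz 0.07 q6 -27.33 eff6 0.0166 z 0.3218
time_s: 25.6
  turn 80.3 Tz -0.003 q6 -25.83 eff6 0.0166 z 0.3218
time_s: 26.27
  turn 81.8 Tz 0.003 q6 -24.33 eff6 0.0166 z 0.3218
time_s: 26.93
  turn 83.3 Tz 0.011 q6 -22.83 eff6 0.0166 z 0.3218
time_s: 27.6
  turn 84.8 Tz 0.043 q6 -21.33 eff6 0.0166 z 0.3218
time_s: 28.27
  turn 86.3 Tz 0.068 q6 -19.83 eff6 0.0166 z 0.3218
```

```bash

q(){ grep -E 'time'; }
set -o pipefail
python3 -m inch '[[1,[0,0,0],0.1],[1,[0,0,0],0.1],[1,[0,0,0],0.1],[1,[0,0,0],0],[1,[0,0,0],0],[1,[0,0,0],0],[1,[0,0,0],0],[1,[0,0,0],0]]'|q && python3 ok.py &&
python3 -m inch '[[1,[0,0,0],0.1],[1,[0,0,0],0.1],[1,[0,0,0],0.1],[1,[0,0,0],0],[1,[0,0,0],0],[1,[0,0,0],0],[1,[0,0,0],0],[1,[0,0,0],0]]'|q && python3 ok.py &&
python3 -m inch '[[1,[0,0,0],0.1],[1,[0,0,0],0.1],[1,[0,0,0],0.1],[1,[0,0,0],0],[1,[0,0,0],0],[1,[0,0,0],0],[1,[0,0,0],0],[1,[0,0,0],0]]'|q && python3 ok.py &&
python3 -m inch '[[1,[0,0,0],0.1],[1,[0,0,0],0.1],[1,[0,0,0],0.1],[1,[0,0,0],0],[1,[0,0,0],0],[1,[0,0,0],0],[1,[0,0,0],0],[1,[0,0,0],0]]'|q && python3 ok.py
python3 - <<'E'
from go import *
cv2.imwrite('pics/w8.png',cv2.resize(optics.get_image('wrist')[150:240,260:380,::-1],None,fx=6,fy=6,interpolation=cv2.INTER_CUBIC))
E
```

```text
time_s: 28.93
  turn 87.8 Tz 0.005 q6 -18.33 eff6 0.029 z 0.3218
time_s: 29.6
  turn 89.3 Tz 0.019 q6 -16.83 eff6 0.0267 z 0.3218
time_s: 30.27
  turn 90.8 Tz 0.018 q6 -15.33 eff6 0.03 z 0.3218
```

View pics/w8.png

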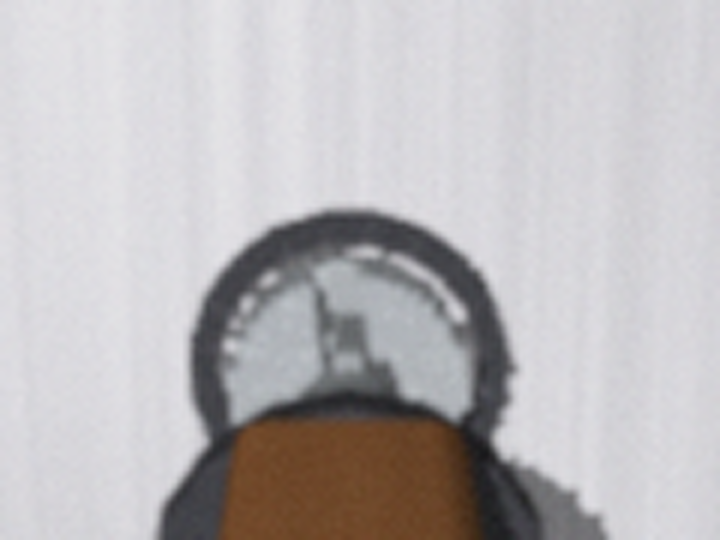

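```bash
sed -i 's/>.03 or/>.05 or/' ok.py
q(){ grep -E 'time'; }
set -o pipefail
python3 -m inch '[[1,[0,0,0],0.1],[1,[0,0,0],0.1],[1,[0,0,0],0],[1,[0,0,0],0],[1,[0,0,0],0],[1,[0,0,0],0],[1,[0,0,0],0],[1,[0,0,0],0]]'|q && python3 ok.py &&
python3 -m inch '[[1,[0,0,0],0.1],[1,[0,0,0],0.1],[1,[0,0,0],0],[1,[0,0,0],0],[1,[0,0,0],0],[1,[0,0,0],0],[1,[0,0,0],0],[1,[0,0,0],0]]'|q && python3 ok.py &&
python3 -m inch '[[1,[0,0,0],0.1],[1,[0,0,0],0.1],[1,[0,0,0],0],[1,[0,0,0],0],[1,[0,0,0],0],[1,[0,0,0],0],[1,[0,0,0],0],[1,[0,0,0],0]]'|q && python3 ok.py
```

```text
time_s: 30.98
  turn 91.8 Tz 0.039 q6 -14.33 eff6 0.0386 z 0.3218
time_s: 31.65
  turn 92.8 Tz -0.009 q6 -13.34 eff6 0.0632 z 0.3218
```

```bash
python3 -m inch '[[1,[0,0,0],0.1],[1,[0,0,0],0.1],[1,[0,0,0],0],[1,[0,0,0],0],[1,[0,0,0],0],[1,[0,0,0],0],[1,[0,0,0],0],[1,[0,0,0],0]]'; python3 ok.py; python3 m.py
```

```text
time_s: 32.32
position: [0.5489, -0.2119, 0.3218]
tool_rot: [[0.002, 0.347, 0.938], [-0.001, 0.938, -0.347], [-1.0, -0.0, 0.002]]
ft_force: [0.2, 0.5, 6.7]
grip_width: 0.0209
  turn 93.79 Tz 0.11 q6 -12.34 eff6 0.0971 z 0.3218
t 32.52 mean F,T [ 0.276  0.511  7.572  0.113 -0.055  0.126] turn 93.79 z 0.3218
```

```bash
python3 -m inch '[[1,[-0.02,0,0],0],[1,[-0.03,0,0],0],[1,[-0.03,0,0],0],[1,[-0.03,0,0],0],[1,[0,0,0],0],[1,[0,0,0],0],[1,[0,0,0],0],[1,[0,0,0],0]]'; python3 ok.py; python3 m.py
```

```text
time_s: 33.18
position: [0.5489, -0.2119, 0.3247]
tool_rot: [[0.002, 0.347, 0.938], [-0.001, 0.938, -0.347], [-1.0, -0.0, 0.002]]
ft_force: [1.6, -0.7, 5.5]
grip_width: 0.0206
  turn 93.8 Tz 0.065 q6 -12.34 eff6 0.0912 z 0.3247
t 33.38 mean F,T [ 1.851 -0.461  5.693 -0.027 -0.443  0.109] turn 93.8 z 0.3248
```

```bash
python3 -m inch '[[1,[-0.03,0,0],0],[1,[-0.03,0,0],0],[1,[0,0,0],-0.1],[1,[0,0,0],-0.1],[1,[0,0,0],0],[1,[0,0,0],0],[1,[0,0,0],0],[1,[0,0,0],0]]'; python3 ok.py; python3 m.py
```

```text
time_s: 34.05
position: [0.5488, -0.2119, 0.3263]
tool_rot: [[0.001, 0.331, 0.944], [-0.0, 0.944, -0.331], [-1.0, -0.0, 0.001]]
ft_force: [4.8, -1.2, 4.0]
grip_width: 0.0208
  turn 92.81 Tz 0.023 q6 -13.33 eff6 0.0262 z 0.3263
t 34.25 mean F,T [ 5.073 -1.228  4.241 -0.285 -1.244  0.041] turn 92.81 z 0.3263
```

```bash
python3 -m inch '[[1,[-0.02,0,0],-0.1],[1,[-0.02,0,0],-0.1],[1,[-0.02,0,0],0],[1,[0,0,0],0],[1,[0,0,0],0],[1,[0,0,0],0],[1,[0,0,0],0],[1,[0,0,0],0]]'; python3 ok.py; python3 m.py
python3 - <<'E'
from go import *
cv2.imwrite('pics/w9.png',cv2.resize(optics.get_image('wrist')[150:240,260:380,::-1],None,fx=6,fy=6,interpolation=cv2.INTER_CUBIC))
E
```

```text
time_s: 34.92
position: [0.5487, -0.2119, 0.3274]
tool_rot: [[-0.0, 0.314, 0.949], [0.0, 0.949, -0.314], [-1.0, 0.0, -0.0]]
ft_force: [5.5, -1.9, 0.5]
grip_width: 0.0206
  turn 91.81 Tz 0.063 q6 -14.33 eff6 0.0472 z 0.3274
t 35.12 mean F,T [ 5.568 -1.628  0.499 -0.378 -1.349  0.033] turn 91.81 z 0.3275
```

View pics/w9.png

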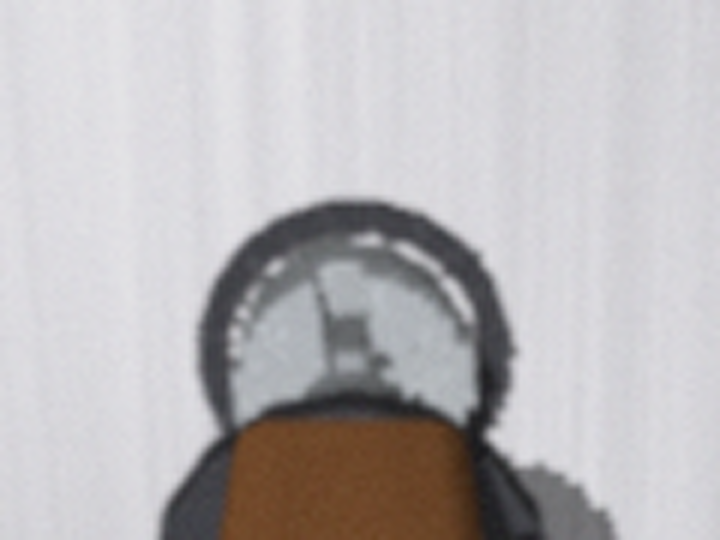

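```bash
python3 -m inch '[[1,[0,0,0.015],-0.1],[1,[0,0,0.015],-0.1],[1,[0,0,0],-0.1],[1,[0,0,0],0],[1,[0,0,0],0],[1,[0,0,0],0],[1,[0,0,0],0],[1,[0,0,0],0]]'; python3 ok.py; python3 m.py
```

```text
time_s: 35.83
position: [0.5493, -0.212, 0.3276]
tool_rot: [[-0.001, 0.289, 0.957], [0.001, 0.957, -0.289], [-1.0, 0.0, -0.001]]
ft_force: [1.1, -1.3, -1.1]
grip_width: 0.0208
  turn 90.31 Tz 0.027 q6 -15.81 eff6 0.0134 z 0.3276
t 36.03 mean F,T [ 0.699 -0.59  -2.149 -0.116 -0.204  0.   ] turn 90.3 z 0.3276
```

```bash
python3 -m inch '[[1,[-0.03,0,0],0],[1,[-0.05,0,0],0],[1,[-0.05,0,0],0],[1,[-0.05,0,0],0],[1,[-0.07,0,0],0],[1,[-0.1,0,0],0],[1,[0,0,0],0],[1,[0,0,0],0]]'; python3 ok.py;python3 m.py;  python3 -m inch '[[1,[-0.2,0,0],0],[1,[-0.4,0,0],0],[1,[-0.5,0,0],0],[1,[-0.5,-0.1,0],0],[1,[-0.4,-0.4,0],0],[1,[0,-0.4,0],0],[1,[0,-0.4,0],0],[1,[0,-0.2,0],0]]'
python3 - <<'E'
from go import *
p=optics.camera_params('wrist');np.save('w10.npy',p);im=optics.get_image('wrist')[:,:,::-1];cv2.imwrite('pics/w10.png',im)
s=optics.get_image('side')[:,:,::-1]
cv2.imwrite('pics/s10.png',cv2.resize(s[190:260,340:430],None,fx=8,fy=8,interpolation=cv2.INTER_CUBIC))
for z in(.088,.0855,.083):print(proj('',[.549,-.2112,z],p))
E
```

```text
time_s: 36.7
position: [0.5495, -0.2121, 0.3387]
tool_rot: [[0.0, 0.289, 0.957], [-0.0, 0.957, -0.289], [-1.0, -0.0, 0.0]]
ft_force: [0.5, -0.4, -1.1]
grip_width: 0.0207
  turn 90.3 Tz 0.012 q6 -15.81 eff6 -0.0 z 0.3387
t 36.9 mean F,T [ 1.960e-01 -1.920e-01 -1.644e+00  1.000e-03 -4.300e-02  1.600e-02] turn 90.31 z 0.3383
time_s: 37.57
position: [0.5359, -0.2567, 0.3976]
tool_rot: [[-0.001, 0.29, 0.957], [0.0, 0.957, -0.29], [-1.0, 0.0, -0.001]]
ft_force: [-0.2, 0.1, -2.2]
grip_width: 0.0206
[317.99294634 142.43066054]
[317.99429078 142.11171704]
[317.99561238 141.79819128]
```

View pics/w10.png

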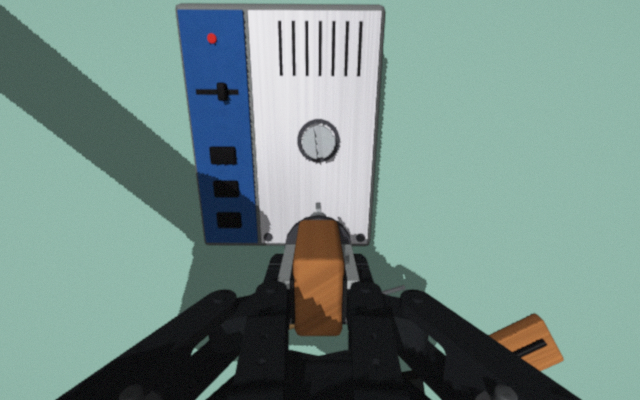

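View pics/s10.png

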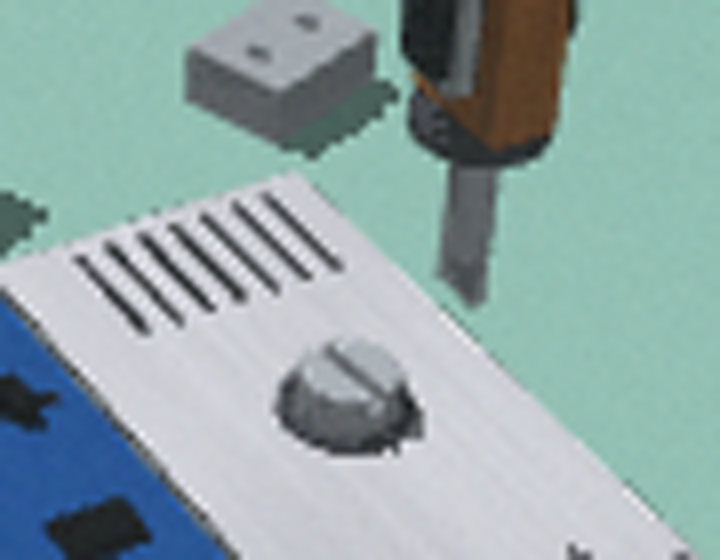

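```bash
python3 - <<'E'
from go import *
s=optics.get_image('side')[:,:,::-1];cv2.imwrite('pics/s11f.png',s)
a=cv2.imread('pics/a_side.png')
f=lambda i:cv2.resize(i[222:256,364:402],None,fx=10,fy=10,interpolation=cv2.INTER_CUBIC)
cv2.imwrite('pics/s11.png',np.hstack([f(a),f(s)]))
for z in (.088,.0855,.083):
  print(z,proj('side',[.549,-.2112,z]), proj('top',[.549,-.2112,z]))
E
```

```text
0.088 [383.17953138 234.6793762 ] [391.80385831 193.09892617]
0.0855 [383.10455046 235.48008173] [391.65020341 193.22688246]
0.083 [383.02977629 236.27857955] [391.49722911 193.35427199]
```

View pics/s11.png

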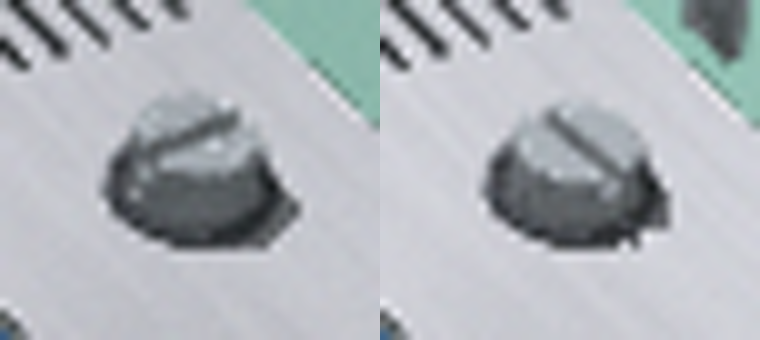

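```bash
python3 -m inch '[[1,[0,0.3,-0.12],0],[1,[0,0.6,-0.25],0],[1,[0,0.88,-0.38],0],[1,[0,0.88,-0.38],0],[1,[0,0.88,-0.38],0],[1,[0,0.88,-0.38],0],[1,[0,0.88,-0.38],0],[1,[0,0.88,-0.38],0]]' && python3 -m inch '[[1,[0,0.88,-0.38],0],[1,[0,0.88,-0.38],0],[1,[0,0.88,-0.38],0],[1,[0,0.88,-0.38],0],[1,[0,0.88,-0.38],0],[1,[0,0.88,-0.38],0],[1,[0,0.88,-0.38],0],[1,[0,0.6,-0.25],0]]' && python3 -m inch '[[1,[0,0.3,-0.12],0],[1,[0,0,0],0],[1,[0,0,0],0],[1,[0,0,0],0],[1,[0,0,0],0],[1,[0,0,0],0],[1,[0,0,0],0],[1,[0,0,0],0]]'
python3 - <<'E'
from go import *
rep([.505,.2219],73)
p=optics.camera_params('wrist');np.save('w12.npy',p);im=optics.get_image('wrist')[:,:,::-1];cv2.imwrite('pics/w12.png',im)
o=env.observe();R=o['tool_rot'];t=o['position']
print('hole',proj('',[.505,.2218,.072],p),'tip',proj('',t+R[:,0]*.248+R[:,1]*.009,p))
a=cv2.resize(im[80:240,230:410],None,fx=3.7,fy=3.7,interpolation=cv2.INTER_CUBIC);cv2.imwrite('pics/w12c.png',a)
E
```

```text
time_s: 38.38
position: [0.5132, -0.0522, 0.3983]
tool_rot: [[-0.0, 0.288, 0.958], [0.0, 0.958, -0.288], [-1.0, 0.0, -0.0]]
ft_force: [0.9, 0.5, -2.0]
grip_width: 0.0211
time_s: 39.05
position: [0.4876, 0.1677, 0.3983]
tool_rot: [[-0.001, 0.287, 0.958], [0.001, 0.958, -0.287], [-1.0, 0.001, -0.001]]
ft_force: [0.1, 0.5, -2.0]
grip_width: 0.0203
time_s: 39.72
position: [0.4883, 0.1739, 0.3984]
tool_rot: [[-0.0, 0.29, 0.957], [-0.0, 0.957, -0.29], [-1.0, -0.0, -0.0]]
ft_force: [-0.8, -0.9, -2.0]
grip_width: 0.0209
t 39.72 pos [0.4883 0.1739 0.3984] delta y,z mm [50.81  2.06] yaw needed deg 0.15 F [-0.78 -0.9  -2.  ] Tq [-0.018  0.003  0.036] grip 0.0209 tilt [-0. -0.]
hole [320.36105755 136.92870584] tip [318.3729222  201.83405257]
```

View pics/w12c.png

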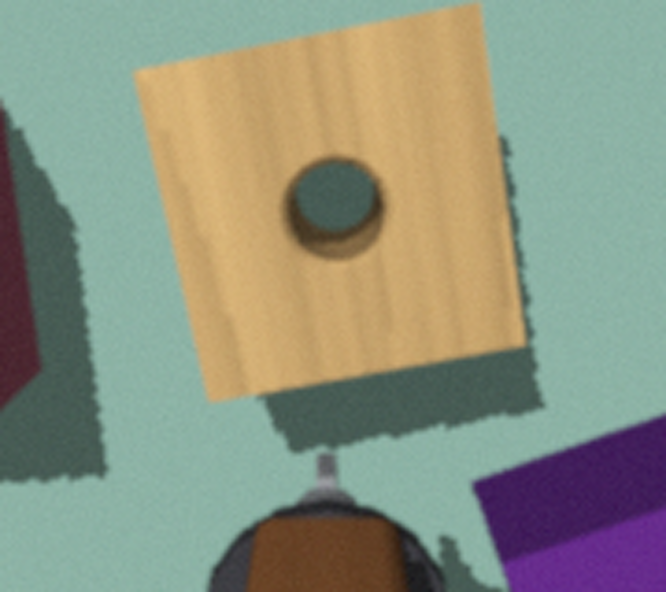

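```bash
python3 -m inch '[[1,[0,0.2,0.07],0],[1,[0,0.4,0],0],[1,[0,0.5,0],0],[1,[0,0.4,0],0],[1,[0,0.2,0],0],[1,[0,0,0],0],[1,[0,0,0],0],[1,[0,0,0],0]]'
python3 -c "
from go import *
rep([.505,.2219],73)"
```

```text
time_s: 40.43
position: [0.5049, 0.2224, 0.3983]
tool_rot: [[-0.0, 0.289, 0.957], [-0.0, 0.957, -0.289], [-1.0, -0.0, -0.0]]
ft_force: [0.1, 0.0, -2.3]
grip_width: 0.0206
t 40.43 pos [0.5049 0.2224 0.3983] delta y,z mm [-0.42  0.27] yaw needed deg 0.2 F [ 0.08  0.04 -2.26] Tq [-0.028  0.05  -0.03 ] grip 0.0206 tilt [-0.0003 -0.0002]
```

```bash
python3 -m inch '[[1,[0.3,0,0],0],[1,[0.5,0,0],0],[1,[0.5,0,0],0],[1,[0.5,0,0],0],[1,[0.4,0,0],0],[1,[0.4,0,0],0],[1,[0.2,0,0],0],[1,[0,0,0],0]]'
python3 -c "
from go import *
rep([.505,.2219],73)"
python3 -m inch '[[1,[0.3,0,0],0],[1,[0.3,0,0],0],[1,[0.3,0,0],0],[1,[0.3,0,0],0],[1,[0.2,0,0],0],[1,[0.1,0,0],0],[1,[0,0,0],0],[1,[0,0,0],0]]'
python3 -c "
from go import *
rep([.505,.2219],73)"
```

```text
time_s: 41.1
position: [0.5047, 0.2222, 0.3129]
tool_rot: [[-0.003, 0.29, 0.957], [-0.001, 0.957, -0.29], [-1.0, -0.001, -0.003]]
ft_force: [-0.2, -0.4, -1.6]
grip_width: 0.0206
t 41.1 pos [0.5047 0.2222 0.3129] delta y,z mm [-0.18  0.35] yaw needed deg 0.16 F [-0.23 -0.43 -1.63] Tq [ 0.017  0.029 -0.018] grip 0.0206 tilt [-0.0028 -0.0006]
time_s: 41.77
position: [0.505, 0.2226, 0.2695]
tool_rot: [[0.0, 0.289, 0.957], [0.0, 0.957, -0.289], [-1.0, 0.0, 0.0]]
ft_force: [-0.0, 0.1, -1.4]
grip_width: 0.0207
t 41.77 pos [0.505  0.2226 0.2695] delta y,z mm [-0.67  0.16] yaw needed deg 0.2 F [-0.01  0.08 -1.4 ] Tq [ 0.016  0.015 -0.007] grip 0.0207 tilt [0.0002 0.    ]
```

In the hole with no contact; now the last millimetres.

```bash
python3 -m inch '[[1,[0.08,-0.02,0],0],[1,[0.05,0,0],0],[1,[0.04,0,0],0],[1,[0.02,0,0],0],[1,[0,0,0],0],[1,[0,0,0],0],[1,[0,0,0],0],[1,[0,0,0],0]]' 40
python3 m.py
```

```text
time_s: 42.43
position: [0.5047, 0.222, 0.2639]
tool_rot: [[0.0, 0.289, 0.957], [-0.0, 0.957, -0.289], [-1.0, 0.0, 0.0]]
ft_force: [-1.2, 0.0, 2.5]
grip_width: 0.0206
t 42.63 mean F,T [-1.91  -0.273  2.963 -0.118  0.286 -0.008] turn 90.3 z 0.2639
```

```bash
python3 -m inch '[[0.2,[0,0,0],0],[-0.4,[0,0,0],0],[-1,[0,0,0],0],[-1,[0,0,0],0],[-1,[0,0,0],0],[-1,[0,0,0],0],[-1,[0,0,0],0],[-1,[0,0,0],0]]' && python3 -m inch '[[-1,[-0.2,0,0],0],[-1,[-0.4,0,0],0],[-1,[-0.6,0,0],0],[-1,[-0.7,0,0],0],[-1,[-0.7,0,0],0],[-1,[-0.7,0,0],0],[-1,[-0.7,0,0],0],[-1,[-0.4,0,0],0]]'&& python3 -m inch '[[-1,[0,-0.3,0],0],[-1,[0,-0.6,0],0],[-1,[0,-0.6,0],0],[-1,[0,-0.6,0],0],[-1,[0,-0.3,0],0],[-1,[0,0,0],0],[-1,[0,0,0],0],[-1,[0,0,0],0]]'
python3 - <<'E'
from go import *
w=optics.get_image('wrist')[:,:,::-1];t=optics.get_image('top')[:,:,::-1];s=optics.get_image('side')[:,:,::-1]
cv2.imwrite('pics/w13.png',w);cv2.imwrite('pics/s13.png',s)
f=lambda i:cv2.resize(i[150:270,190:410],None,fx=1.8,fy=1.8)
cv2.imwrite('pics/t13.png',np.vstack([cv2.resize(t[160:250,210:450],(780,292)),cv2.resize(s[150:270,190:430],(780,300))]))
E
```

```text
time_s: 43.3
position: [0.5048, 0.222, 0.2637]
tool_rot: [[0.0, 0.289, 0.957], [0.0, 0.957, -0.289], [-1.0, 0.0, 0.0]]
ft_force: [0.5, 0.3, -0.4]
grip_width: 0.0854
time_s: 43.97
position: [0.5046, 0.222, 0.3987]
tool_rot: [[0.003, 0.289, 0.957], [0.001, 0.957, -0.289], [-1.0, 0.002, 0.003]]
ft_force: [-0.8, 0.1, -0.5]
grip_width: 0.0852
time_s: 44.63
position: [0.4841, 0.1534, 0.3955]
tool_rot: [[-0.0, 0.289, 0.957], [0.0, 0.957, -0.289], [-1.0, 0.0, -0.0]]
ft_force: [0.5, 0.7, -0.8]
grip_width: 0.0855
```

View pics/w13.png

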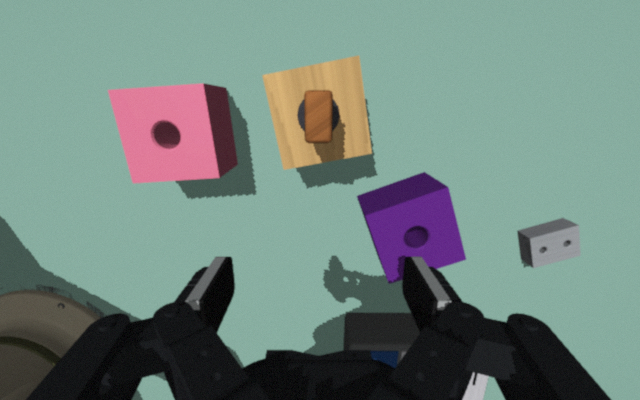

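View pics/t13.png

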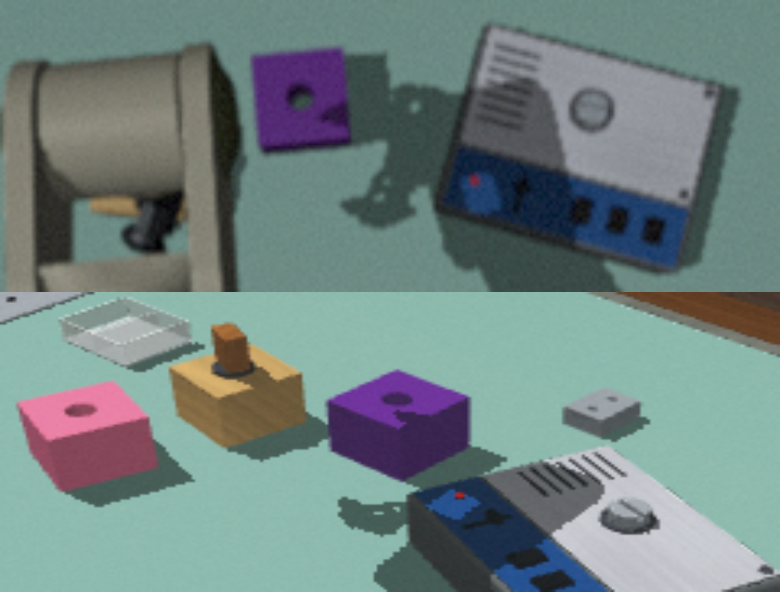

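The key hangs upright at wrist (319,115), with its collar on the pale block. The stud's slot is turned crosswise and nothing else has moved. I'm handing in.

```bash
python3 -c "
from rig import env
print(env.close_job())"
```

```text
the job is handed in; nothing more can be done
None
```

The stud is turned and locked in its catch, and the key is back in its block. The job is handed in; no verdict was reported.

**What I did:**
- **Taking the key:** I took it from the pale wood block, not the pink or purple look-alikes.
- **Pressing:** I fitted the blade into the stud's slot and pressed about 7–8 mm, with about 9 N measured at the wrist.
- **Turning:** I turned clockwise until the torque rose from about 0.02 to between 0.10 and 0.13 N m, at about 94° of key turn (the blade has play in the slot, so the stud turned less).
- **Easing off:** I eased off, withdrew the key and hung it back in its block.

**Last checks:**
- **Stud:** The side view put the head about 2.5 mm below its starting height, with the slot turned nearly 90°. The key also lost contact with the stud at about that depth.
- **Key:** It hangs upright with its collar on the wood. The gripper is open and clear of it.
- **Other things on the bench:** The small steel block and clear box looked unmoved in the last pictures. I didn't check the hand tool after the stud was turned, but the arm never went near it.

**Readings that disagreed:**
- **Press depth:** The force reading put the press depth at about 6 mm, while the arm's position put it at nearly 8 mm.
- **Sideways load:** While easing off, about 5.5 N of sideways force built up on the blade. A sideways shift of about 1 mm, while turning back slightly, relieved it before I lifted the key out.

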